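Hang the light shield on the pillar's shoulder screw

ROBOT

A 6-joint arm with a two-finger parallel gripper is mounted at the origin on the work surface. World frame = base frame: x ahead of the robot, y to its left, z up, the work surface at z = 0. Lengths are in mm, angles in rad, forces in N, time in s.
With the tool pointing down it reaches from about 350 to 875 mm from the base axis. Payload 4.2 kg.
Tool frame: the origin (TCP) lies at the very end of the fingers, on their centre line; the grasp point (between the pads) lies 19 mm behind it; z points along the fingers, y is the line along which they close (so a half turn about z gives the same grasp; the last joint's range is limited). The gripper opens to 85 mm and grips with 20 to 120 N. Pads are 22 mm wide; open, the fingers measure 114 mm over their backs; the gripper's body (76 mm by 85 mm) begins 54 mm behind the grasp point. The pads swing forward as they close: fully open they stand 13 mm farther back than shut.
Start: joints at [1.44, 0.385, 0.008, 0, -1.194, -0.259], TCP at [237.469, 578.107, 231.312] pointing down, gripper open.
Joint ranges: [-3.14, 3.14], [-1.21, 2.06], [-1.07, 1.41], [-3.16, 2.05], [-2.99, -0.16], [-3.1, 3.1]. Speed limits (rad/s): [2.79, 2.79, 3.14, 3.14, 3.14, 3.14].

INTERFACE

Orientations are given as a unit quaternion [x, y, z, w].
In Python, from bench import arm gives the robot as it stands. The module is installed in compiled form; this text tells all that it offers.
- The arm moves only by the tool drive_tool, never from a script. Its argument "targets" is a list of rows, each a list of 5 numbers: the closure, from -1 (fully open) to 1 (shut), then the shift along the tool's x, y, z in mm, then the turn about the tool's z in degrees. In form: [[grip, tx, ty, tz, roll], ...]. A call has 1 to 12 rows; each row is the pose to reach, as a shift and turn from the pose commanded when the call began, along the tool's axes at that moment; what a row does not reach only later rows make up. A row lasts 1/10 s, in which the tool goes at most 50 mm and 8.59 degrees, less where a joint would pass 70% of its speed; a pose out of reach is approached as far as the arm can. A call with a gripper value outside its range is refused whole. The fingers move at their own pace and stop on an object; the grip force is fixed at half the most. Time passes only in rows, so rows that repeat a pose let the fingers close. It gives the time, the measured TCP pose, the force, the opening and the grip force at its end, in the units of the state.
- arm.read_state(): the state, without advancing time (a new reading comes with each control period).
- arm.get_image(name): name is "scene" or "top" or "wrist"; returns the picture (480x640x3 uint8, blue, green, red); there is no depth.
- arm.camera_params(name): a dict with "fov_y" (degrees; the focal length in pixels is half the picture's height over the tangent of half this angle, whatever the lens; pixels are square), "cx", "cy" (the principal point, pixels), "rvec" (rotation vector, rad) and "tvec" (3), from world to camera coordinates, as OpenCV has them; the wrist camera has in their place "tool_from_camera" (4x4, takes a point from camera to tool coordinates, whose origin is the TCP and whose axes are the flange's). Camera axes: x right, y down, z forward; pixel columns grow to the right and rows downward; lengths in mm; the calibration is good to about 2 mm. A picture is of the moment at which its call begins: read the wrist's pose just before it. camera_params takes no time and is no camera call.
- arm.job_done(): hands the job in; it is judged then, once.
The state is a dict: "clock": time; "joints": joint angles; "joint_vel": joint speeds; "joint_efforts": joint torques, N m; "position": TCP position; "ee_rot": TCP orientation; "contact_force": force on the tool from outside, world axes, zero at the start; "wrist_torque": the same for the moment, N m; "gripper_width": finger opening in mm; "grasp_force": force on a finger pad.
Only numpy, scipy, OpenCV 4.12 (cv2) and the standard library are available. Lean on these libraries where they do the work, as an engineer would, in place of code of your own. Each camera call takes 0.05 s, during which the arm holds its last target. There are 200 camera calls.

TASK

Take the orange light shield out of its rack and hang it on the pillar: slip its side slot sideways over the shoulder screw, behind the screw's head, until the closed end of the slot meets the screw, then gently let it down, still held, so that the screw sits in the notch above the slot's end, and let go, leaving the shield hanging upright and still. The collar is clamped at a different height each time, so feel for the screw, and never push the shield or gripper against the pillar with more than about 2 kg of force (20 N), as the acrylic ear cracks and the collar is only hand-tight. Leave the clear plate, the lens, the oil bottle and the driver where they are.

Things in the scene. Friction and masses are not known exactly. Their poses are not given: they have to be found in the camera images.
- shield_grip (a point): Centre of the black grip block on top of the loose orange acrylic light shield (140 mm wide, 244 mm tall, about 0.17 kg, sheet 5 mm thick). Grip: 14 mm thick (x), 40 mm wide (y), 40 mm tall (z). Shield axes: x normal to the sheet, y along its width towards the slot's open mouth, z up. Screen: y -70 to 70, from 224 to 139 mm below this point. All parts are centred on x = 0.
- shield_notch (a point): Middle of the roof of the notch, where the screw bears when hung; 72 mm below shield_grip, same axes. The notch is an upward pocket, y -6 to 6 mm, at the closed end of the level slot. The slot is 11 mm high, from 21 to 10 mm below this point, and runs from its closed end (y = -6 mm) to its mouth on the +y side. Lower jaw: y -30 to 30 mm, from 67 to 21 mm below.
- shield_lip (a point): Lower corner of the tip of the upper lip over the slot's mouth, mid sheet; 50 mm to +y of and 10 mm below shield_notch, same axes. The lip's straight underside is the upper edge of the slot and runs from here level to the notch. It overhangs the lower jaw by 20 mm; under the overhang the gap down to the screen is 57 mm.
- stand: The pillar, fixed: steel post 25 mm in diameter, 228 mm tall, on a round pedestal. Origin in the middle of its foot, z up; x is the way the shoulder screw points. A black collar 40 (x) by 34 (y) by 22 mm (z) is clamped round the post by hand (slips at 45 N), its front face at x = 20 mm, the screw in the middle of that face, at y = 0. The collar's own height is not measured.
- hang_line (a point): Point of the pillar's frame at x = 25 mm, y = 0, z = 200 mm, same axes: on the usual axis of the screw, half-way along its shank. The screw's true axis runs along x, up to 15 mm above or below this point, another height each time. Shank 8 mm in diameter and 10 mm long (x -5 to 5 mm from here), then a brass head 18 mm in diameter, 7 mm thick. The sheet hangs between face and head.
- rack: White storage rack, fixed, 150 by 150 mm, 38 mm tall, origin in the middle of its underside. Two grooves run along its y, 8 mm wide, 28 mm deep, floor 10 mm above the table: the shield stands upright in the one at x = 0, shield axes parallel to the rack's; the clear plate stands in the one at x = -50 mm.
- plate_center (a point): Centre of the clear acrylic plate, 5 by 100 by 100 mm, standing in the rack's other groove, its top 110 mm above the table. Leave it.
- lens_center (a point): Middle (56 mm up) of a small round lens on a post, 112 mm tall, foot 50 mm across, loose. Leave it.
- oil_center (a point): Centre of the small amber oil bottle, 28 mm across, 55 mm tall, loose. Leave it.
- driver_center (a point): Centre of the yellow-handled driver, 150 mm long, 26 mm thick, lying on the table. Leave it.
There are look-alikes about, which are no part of the job. Of the things that look like the part that bears shield_grip, the smallest one is meant.

How it is judged (in metres and radians):
On the way, in this order (a step that is already met when the one before it is completed fails the run):
1. the shield has been lifted out of its groove, held in the gripper (height (world z) of shield_grip above 0.268 m and contact force between the fingers and shield above 0.5 N), for 0.2 s.
2. the slot has been slid over the screw to its closed end, the shield still held (contact force between the fingers and shield above 0.5 N and y of shield_notch in the frame of stand between -0.005 and 0.005 m and x of shield_notch in the frame of stand between 0.019 and 0.031 m and height (world z) of shield_notch between 0.184 and 0.236 m), for 0.1 s.
At the end, for the whole second after the job is handed in: the shield hangs free on the shoulder screw: notch within 4.5 mm of the screw sideways, sheet between the collar's face and the screw's head, upright within 8 degrees, borne by the pillar, at rest (under 30 mm/s) (y of shield_notch in the frame of stand between -0.0045 and 0.0045 m and x of shield_notch in the frame of stand between 0.019 and 0.031 m and height (world z) of shield_notch between 0.184 and 0.225 m and angle between shield_notch's own z axis and vertical below 0.14 rad and contact force between shield and stand above 0.5 N and linear speed of shield below 0.03 m/s); the robot touches nothing.
It fails at once if something pushed on the pillar with more than 20 N (contact force between anything else and stand above 20 N).
It fails at once if the shield was dropped instead of let down (faster than 0.2 m/s with no finger on it) (contact force between the fingers and shield below 0.05 N and linear speed of shield above 0.2 m/s).
It fails at once if the clear plate, the lens, the oil bottle or the driver was moved more than 15 mm (distance of any of plate_center, lens_center, oil_center, driver_center from where it was at the start of the episode above 0.015 m).
It also fails if it takes over 72 s, if anything falls off the work surface, if the arm or the gripper's body presses on something with over 40 N, if the wrist force passes 120 N, or if a joint passes its speed limit or range.

## Working session

There is one attempt and no reset: what is moved stays moved. The work goes in short steps, Python scripts to look and compute and a tool call to move; the robot and the scene stay as the last step left them, time stands still between calls to the robot, and variables do not carry over. Pictures are saved under pics/ and viewed, at most 10 in all, crops included, and the job is handed in when it is done.

Besides the shell and the picture viewer there is one more tool, called after "Request:" as name(argument=value, ...) on one line, values as JSON. drive_tool: Moves the arm, as the interface text tells. Its arguments: {"type":"object","properties":{"targets":{"type":"array","items":{"type":"array","items":{"type":"number"}}}},"required":["targets"]}

```bash
mkdir -p pics; python3 - <<'E'
from bench import arm
import cv2
s=arm.read_state()
print({k:s[k] for k in('clock','position','ee_rot','gripper_width','contact_force')})
for n in('scene','top','wrist'):
    cv2.imwrite(f'pics/{n}0.png',arm.get_image(n)); print(n,arm.camera_params(n))
E
```

```text
{'clock': 0.0, 'position': array([237.24646112, 577.60477498, 230.19986905]), 'ee_rot': array([ 9.81056086e-01, -1.93720863e-01, -1.58122044e-04,  1.07654394e-03]), 'gripper_width': 85.25700735245012, 'contact_force': array([-0.36909234, -0.57077153,  0.69782387])}
scene {'fov_y': 46.454753891457365, 'cx': 318.88921404495454, 'cy': 240.56608900945065, 'rvec': array([ 1.88158858,  1.16446089, -0.64002652]), 'tvec': array([-218.46219615, -147.65065858, 1632.48906007])}
top {'fov_y': 42.18012771818138, 'cx': 302.2593984740238, 'cy': 232.46372552993537, 'rvec': array([ 2.13950471, -2.14265889,  0.16829106]), 'tvec': array([ -55.43151396,  560.88489344, 1307.48765115])}
wrist {'fov_y': 66.97919425448924, 'cx': 321.87612804736835, 'cy': 235.8785172999526, 'tool_from_camera': array([[-1.40288229e-04, -9.63363025e-01, -2.68200787e-01,
         6.88696309e+01],
       [ 9.99999956e-01, -2.05054965e-04,  2.13474946e-04,
         1.45890626e-01],
       [-2.60649773e-04, -2.68200745e-01,  9.63363012e-01,
        -1.43828635e+02],
       [ 0.00000000e+00,  0.00000000e+00,  0.00000000e+00,
         1.00000000e+00]])}
```

View pics/scene0.png

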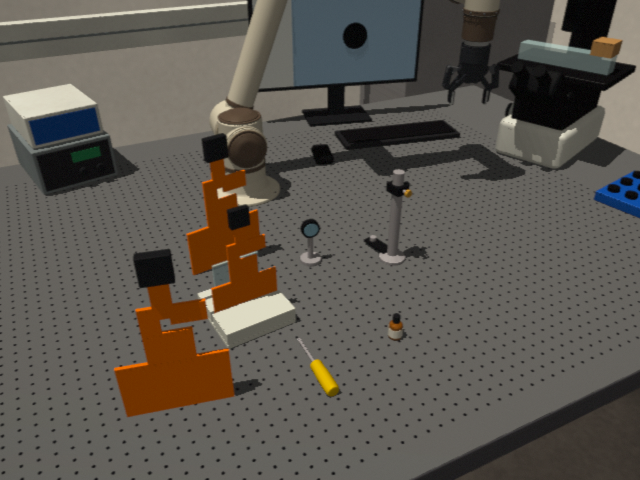

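View pics/top0.png

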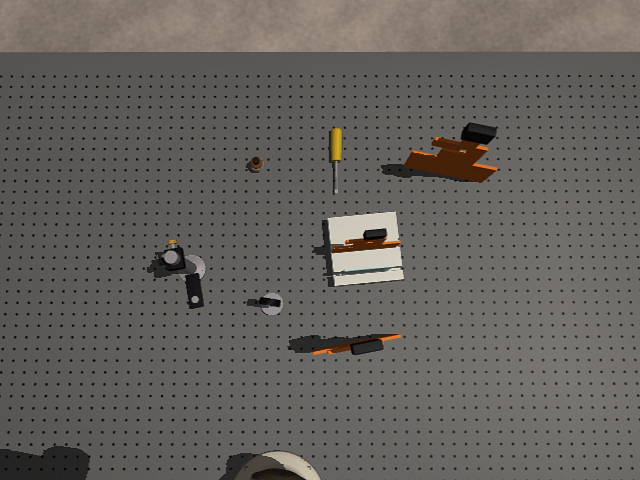

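The smallest shield is the middle one, in the white rack. In the top view its grip is at about (375,233) and its lip points left (+y). The pillar top is at (171,257), with the brass screw head at (172,241) pointing up in the picture (+x).

```bash
cat > h.py <<'E'
import numpy as np,cv2
from bench import arm
from scipy.spatial.transform import Rotation as R
def cam(n,s=None):
    p=arm.camera_params(n);f=240/np.tan(np.radians(p['fov_y']/2))
    if n=='wrist':
        s=s or arm.read_state();T=np.eye(4);T[:3,:3]=R.from_quat(s['ee_rot']).as_matrix();T[:3,3]=s['position']
        M=T@p['tool_from_camera'];return f,p['cx'],p['cy'],M[:3,:3],M[:3,3]
    Rm=R.from_rotvec(p['rvec']).as_matrix();return f,p['cx'],p['cy'],Rm.T,-Rm.T@p['tvec']
def ray(c,u,v):
    f,cx,cy,A,o=c;d=A@np.array([(u-cx)/f,(v-cy)/f,1]);return o,d/np.linalg.norm(d)
def onz(c,u,v,z):
    o,d=ray(c,u,v);return o+d*(z-o[2])/d[2]
def tri(r1,r2):
    (a,d),(b,e)=r1,r2
    t=np.linalg.lstsq(np.c_[d,-e],b-a,rcond=None)[0];p,q=a+d*t[0],b+e*t[1];return (p+q)/2,np.linalg.norm(p-q)
def proj(c,P):
    f,cx,cy,A,o=c;q=A.T@(np.array(P)-o);return q[0]/q[2]*f+cx,q[1]/q[2]*f+cy
def blobs(m,box,amin=8):
    x0,y0,x1,y1=box;n,l,st,ce=cv2.connectedComponentsWithStats(m[y0:y1,x0:x1].astype('uint8'))
    return [(ce[i]+[x0,y0],st[i,4],cv2.minAreaRect(np.argwhere(l==i)[:,::-1].astype('float32')+np.float32([x0,y0]))) for i in range(1,n) if st[i,4]>=amin]
E
python3 - <<'E'
from h import *
t=cv2.imread('pics/top0.png');s=cv2.imread('pics/scene0.png');T=cam('top');S=cam('scene')
ht=cv2.cvtColor(t,40);hs=cv2.cvtColor(s,40)
brass=lambda h:(h[...,0]>8)&(h[...,0]<30)&(h[...,1]>120)&(h[...,2]>90)
bt=blobs(brass(ht),(155,230,195,262));bs=blobs(brass(hs),(390,180,420,205));print(bt,bs)
print('screw head',tri(ray(T,*bt[0][0]),ray(S,*bs[0][0])))
print('pillar top',onz(T,171.5,257,228),'foot',onz(T,194,267,8))
g=blobs(ht[...,2]<45,(350,222,395,246),30);print(g)
for b in g: print([onz(T,*p,254).round(1) for p in cv2.boxPoints(b[2])],onz(T,*b[0],250))
w=blobs((ht[...,1]<50)&(ht[...,2]>130),(310,200,420,300),300);
for b in w: print([onz(T,*p,38).round(1) for p in cv2.boxPoints(b[2])])
E
python3 - <<'E'
import cv2
a=cv2.imread('pics/top0.png');b=cv2.imread('pics/scene0.png')
import numpy as np
A=cv2.resize(a[205:305,320:420],None,fx=4,fy=4,interpolation=2);B=cv2.resize(a[225:325,145:245],None,fx=4,fy=4,interpolation=2)
cv2.imwrite('pics/c1.png',np.hstack([A,B]))
E
```

```text
[(array([171.66666667, 241.4       ]), np.int32(30), ((172.0, 241.5), (3.0, 8.0), 90.0))] [(array([406.89655172, 192.03448276]), np.int32(29), ((406.86004638671875, 192.02001953125), (3.799999952316284, 7.0), 36.869895935058594))]
screw head (array([521.26052955, 196.77935336, 191.16138548]), np.float64(2.609626838026923))
pillar top [486.0584298 187.2551815 228.       ] foot [489.48587853 183.04131402   8.        ]
[(array([373.89340102, 234.17766497]), np.int32(197), ((374.207763671875, 234.16156005859375), (9.798744201660156, 22.450286865234375), 82.87498474121094))]
[array([ 531. , -166.1,  254. ]), array([ 536.1, -207. ,  254. ]), array([ 518.1, -208.9,  254. ]), array([ 513. , -168.1,  254. ])] [ 525.09585619 -187.42091239  250.        ]
[array([ 595. , -110.4,   38. ]), array([ 609.5, -261.9,   38. ]), array([ 545.1, -266.3,   38. ]), array([ 530.8, -115.9,   38. ])]
[array([ 516.5, -118.6,   38. ]), array([ 532.6, -268.5,   38. ]), array([ 489.6, -272. ,   38. ]), array([ 473.8, -122.8,   38. ])]
[array([ 469. , -122.2,   38. ]), array([ 486.6, -272.1,   38. ]), array([ 460.8, -274.5,   38. ]), array([ 443.3, -125. ,   38. ])]
```

View pics/c1.png

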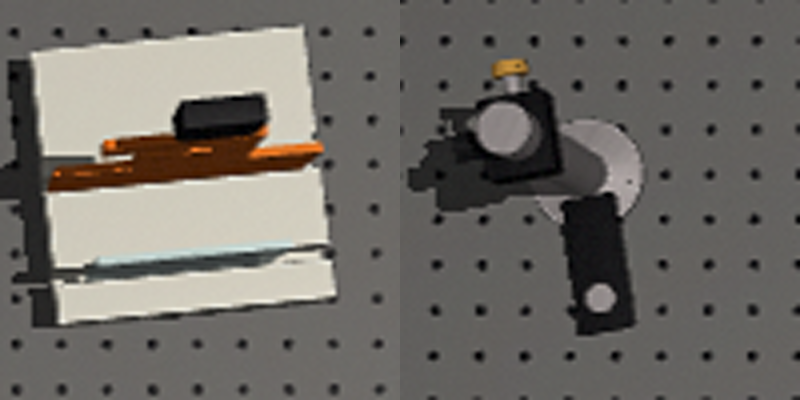

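Request:
drive_tool(targets=[[-1, 40, 20, -50, 8], [-1, 80, 40, -90, 16], [-1, 120, 60, -100, 24], [-1, 160, 80, -100, 32], [-1, 200, 100, -100, 40], [-1, 240, 120, -100, 48], [-1, 285, 142, -100, 56], [-1, 330, 164, -100, 61], [-1, 375, 186, -100, 61], [-1, 378, 188, -100, 61], [-1, 378, 188, -100, 61], [-1, 378, 188, -100, 61]])

```text
clock: 1.35
position: [515.3, 260.9, 331.0]
ee_rot: [0.747, -0.665, -0.0, 0.0]
contact_force: [0.7, 0.8, -0.2]
gripper_width: 85.2
grasp_force: 0.0
```

```bash
python3 - <<'E'
from h import *
s=arm.read_state();print(s['clock'],s['position'],R.from_quat(s['ee_rot']).as_matrix()[:,0],s['joints'],s['joint_vel'].round(3))
im=arm.get_image('wrist');cv2.imwrite('pics/w1.png',im)
np.save('w1.npy',np.r_[s['position'],s['ee_rot']])
E
```

```text
1.35 [515.25983956 260.94781627 331.04526319] [ 1.16354583e-01 -9.93207737e-01 -3.73391909e-05] [ 7.48922477e-01  2.51964591e-01  6.38996643e-02 -3.74439473e-04
 -1.38317034e+00 -6.32233804e-01] [ 0.024 -0.008  0.002  0.003  0.     0.001]
```

View pics/w1.png

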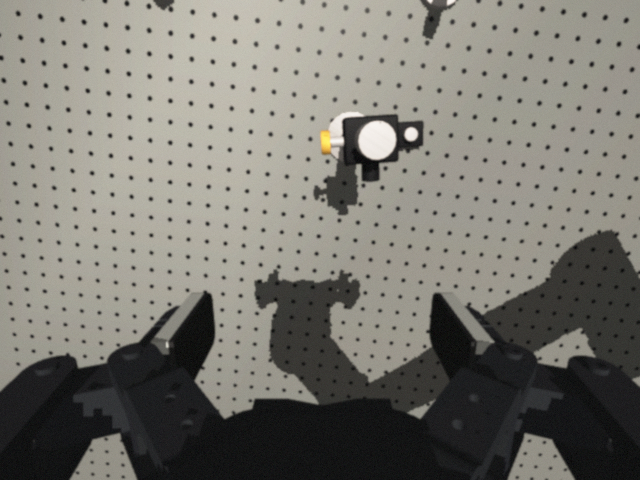

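The wrist view shows the pillar top at (376,140) and the brass head at (326,142). The collar's front face is at column ~344, and a knob on the +y side is at (371,172), away from my approach.

```bash
python3 - <<'E'
from h import *
v=np.load('w1.npy');s=dict(position=v[:3],ee_rot=v[3:]);W=cam('wrist',s)
im=cv2.imread('pics/w1.png');h=cv2.cvtColor(im,40)
br=(h[...,0]>8)&(h[...,0]<30)&(h[...,1]>120)&(h[...,2]>90)
b=blobs(br,(305,120,350,165));print(b)
t=cv2.imread('pics/top0.png');S=cam('scene')
print('tri wrist-scene',tri(ray(W,*b[0][0]),ray(S,406.9,192.0)),'wrist-top',tri(ray(W,*b[0][0]),ray(cam('top'),171.7,241.4)))
g=cv2.cvtColor(im,6)
c=blobs((g>190)&(h[...,1]<60),(350,110,400,165),100);print('top disc',c)
for q in c: print(onz(W,*q[0],228))
k=blobs(g<60,(330,100,430,190),100)
for q in k: print(q[1],q[2])
for r in range(110,172,4): 
    x=np.flatnonzero(g[r,335:440]<70); print(r,(x[0]+335,x[-1]+335) if len(x) else None,end='; ')
cv2.imwrite('pics/w1c.png',cv2.resize(im[90:200,290:440],None,fx=5,fy=5,interpolation=cv2.INTER_NEAREST))
E
```

```text
[(array([325.18274112, 141.94923858]), np.int32(197), ((325.5, 142.0), (22.0, 9.0), 90.0))]
tri wrist-scene (array([521.03190282, 198.05784031, 191.1598391 ]), np.float64(0.7211460428377472)) wrist-top (array([521.21274434, 197.51908644, 183.56109293]), np.float64(1.216437626915407))
top disc [(array([376.68392371, 139.58946412]), np.int32(1101), ((376.7500305175781, 139.75), (36.06244659423828, 36.76955032348633), 45.0))]
[487.74996086 191.70292798 228.        ]
2173 ((376.0, 152.0), (74.0, 92.0), 90.0)
110 (np.int64(415), np.int64(415)); 114 None; 118 (np.int64(348), np.int64(397)); 122 (np.int64(343), np.int64(422)); 126 (np.int64(343), np.int64(422)); 130 (np.int64(343), np.int64(422)); 134 (np.int64(343), np.int64(422)); 138 (np.int64(345), np.int64(422)); 142 (np.int64(345), np.int64(422)); 146 (np.int64(344), np.int64(418)); 150 (np.int64(343), np.int64(409)); 154 (np.int64(343), np.int64(427)); 158 (np.int64(343), np.int64(397)); 162 (np.int64(339), np.int64(379)); 166 (np.int64(338), np.int64(378)); 170 (np.int64(338), np.int64(405));
```

View pics/w1c.png

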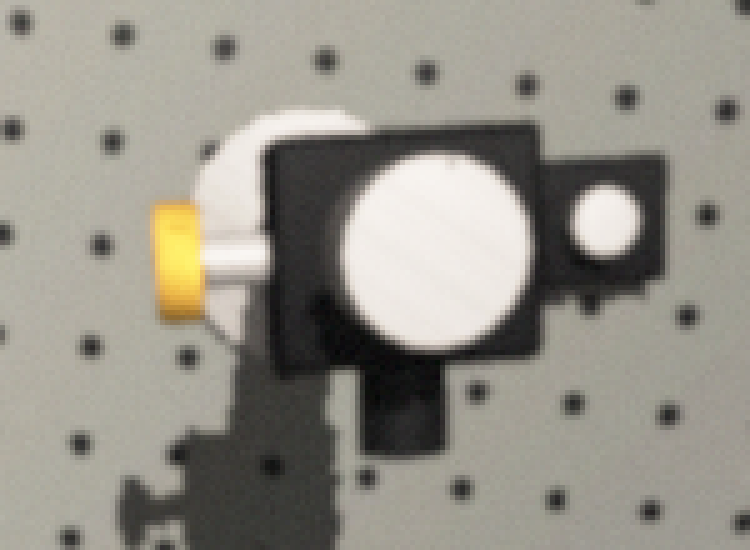

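Request:
drive_tool(targets=[[-1, 45, 3, -5, 0], [-1, 90, 6, -9, 0], [-1, 135, 9, -9, 0], [-1, 180, 12, -9, 0], [-1, 225, 15, -9, 0], [-1, 270, 18, -9, 0], [-1, 315, 22, -9, 0], [-1, 350, 25, -9, 0], [-1, 375, 26, -9, 0], [-1, 375, 26, -9, 0], [-1, 375, 26, -9, 0]])

```text
clock: 2.5
position: [533.4, -113.9, 340.2]
ee_rot: [0.747, -0.664, -0.0, -0.0]
contact_force: [-1.3, -0.7, 0.8]
gripper_width: 85.6
grasp_force: 0.0
```

```bash
python3 - <<'E'
from h import *
s=arm.read_state();print(s['clock'],s['position'],s['ee_rot'],s['joint_vel'].round(3))
im=arm.get_image('wrist');cv2.imwrite('pics/w2.png',im)
np.save('w2.npy',np.r_[s['position'],s['ee_rot']])
W=cam('wrist',s);g=cv2.cvtColor(im,6)
print(proj(W,(526,-189,254)))
for b in blobs(g<60,(200,40,450,260),300):
    print(b[1],b[2],[onz(W,*p,254).round(1) for p in cv2.boxPoints(b[2])])
E
```

```text
2.5 [ 533.41970194 -113.89303255  340.24068963] [ 7.47339436e-01 -6.64442426e-01 -1.33270807e-04 -1.08301148e-04] [ 0.02  -0.006 -0.002  0.001 -0.002  0.   ]
(np.float64(349.6826865705468), np.float64(126.01462356502316))
1523 ((343.67877197265625, 127.67328643798828), (23.391368865966797, 67.39823150634766), 2.12109637260437) [array([ 534.9, -167. ,  254. ]), array([ 538.2, -206.1,  254. ]), array([ 524.4, -207.3,  254. ]), array([ 520.3, -168.2,  254. ])]
391 ((303.4136657714844, 204.37588500976562), (24.80179214477539, 56.03569030761719), 87.91743469238281) [array([ 567.7, -142.9,  254. ]), array([ 532.4, -148.4,  254. ]), array([ 529.8, -132.5,  254. ]), array([ 565.8, -126.9,  254. ])]
```

View pics/w2.png

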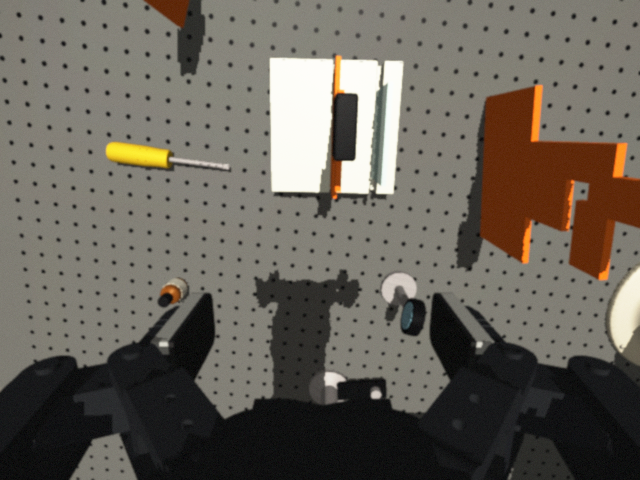

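The rack's grip block measures 14×39 mm in the wrist view at (344,128), as it should. Its centre is (529.5,−187), yaw ~5.5°, with nothing near the fingers.

Request:
drive_tool(targets=[[-1, 40, 7, 0, 1.2], [-1, 72, 12, 0, 1.2], [-1, 72, 12.5, 40, 1.2], [-1, 72, 12.5, 80, 1.2], [-1, 72, 12.5, 110, 1.2], [-1, 72, 12.5, 120, 1.2], [-1, 72, 12.5, 120, 1.2]])

```text
clock: 3.25
position: [529.2, -186.7, 219.5]
ee_rot: [0.741, -0.672, -0.001, 0.001]
contact_force: [0.3, 0.5, 0.0]
gripper_width: 85.5
grasp_force: 0.0
```

Request:
drive_tool(targets=[[1, 0, 0, 0, 0], [1, 0, 0, 0, 0], [1, 0, 0, 0, 0], [1, 0, 0, 0, 0], [1, 0, 0, 0, 0], [1, 0, 0, 0, 0], [1, 0, 0, 0, 0], [1, 0, 0, 0, 0], [1, 0, 0, 0, 0], [1, 0, 0, 0, 0]])

```text
clock: 4.25
position: [529.6, -188.1, 221.0]
ee_rot: [0.74, -0.673, 0.001, -0.0]
contact_force: [-0.7, 0.3, 5.3]
gripper_width: 13.3
grasp_force: 59.5
```

Request:
drive_tool(targets=[[1, 0, 0, -5, 0], [1, 0, 0, -15, 0], [1, 0, 0, -28, 0], [1, 0, 0, -42, 0], [1, 0, 0, -56, 0], [1, 0, 0, -65, 0], [1, 0, 0, -65, 0], [1, 0, 0, -65, 0], [1, 0, 0, -65, 0]])

```text
clock: 5.15
position: [528.9, -187.7, 284.4]
ee_rot: [0.74, -0.673, -0.001, 0.0]
contact_force: [-0.1, -0.6, -2.9]
gripper_width: 13.4
grasp_force: 58.5
```

```bash
python3 - <<'E'
from h import *
s=arm.read_state();M=R.from_quat(s['ee_rot']).as_matrix();print(s['clock'],s['position'],s['contact_force'],s['wrist_torque'],np.degrees(np.arctan2(M[1,0],M[0,0])))
im=arm.get_image('scene');cv2.imwrite('pics/s2.png',im)
d=np.array([519.9,157,s['position'][2]])-s['position'];print(M.T@d)
E
```

```text
5.15 [ 528.85718713 -187.72624406  284.42976091] [-0.11346345 -0.6189214  -2.94612413] [-0.00305363  0.02838206 -0.03215216] -84.54265837584566
[-3.44015486e+02 -2.38688342e+01  1.96791856e-01]
```

View pics/s2.png

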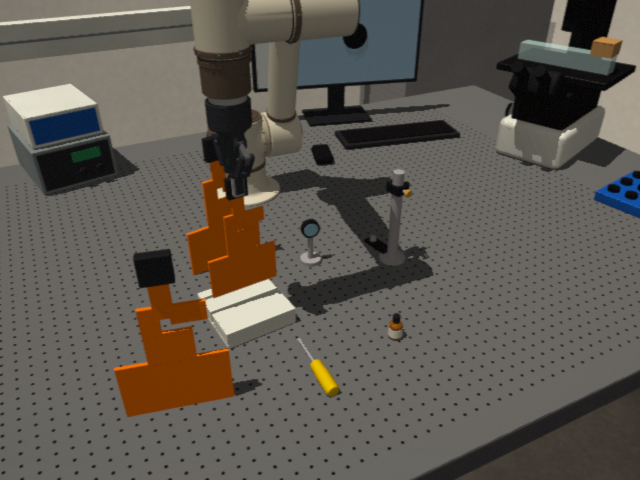

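The shield is clear of the rack, held at (235,190); the pillar screw is free at (407,192). Now I move the lip over the screw.

Request:
drive_tool(targets=[[1, -20, -2, 0, -1], [1, -55, -4, 0, -2], [1, -95, -8, 0, -3], [1, -135, -11, 0, -4], [1, -175, -14, 0, -5.2], [1, -215, -17, 0, -5.2], [1, -250, -20, 0, -5.2], [1, -280, -22, 0, -5.2], [1, -300, -24, 0, -5.2], [1, -304, -24, 0, -5.2], [1, -304, -24, 0, -5.2]])

```text
clock: 6.3
position: [524.0, 117.4, 284.7]
ee_rot: [0.77, -0.638, -0.0, 0.001]
contact_force: [0.3, -0.7, -2.8]
gripper_width: 13.4
grasp_force: 58.5
```

```bash
python3 - <<'E'
from h import *
s=arm.read_state();M=R.from_quat(s['ee_rot']).as_matrix();print(s['clock'],s['position'],s['contact_force'],np.degrees(np.arctan2(M[1,0],M[0,0])))
np.save('w3.npy',np.r_[s['position'],s['ee_rot']])
im=arm.get_image('wrist');cv2.imwrite('pics/w3.png',im);cv2.imwrite('pics/t3.png',arm.get_image('top'))
d=np.array([519.9,157,s['position'][2]])-s['position'];print(M.T@d)
W=cam('wrist',s);print('exp grip top',proj(W,s['position']+[0,0,33]),'head',proj(W,(521.1,197.8,191)),'lip',proj(W,s['position']+[-9,49,-69]))
E
```

```text
6.3 [523.96901584 117.39296728 284.72011976] [ 0.29572801 -0.71006764 -2.77410097] -79.26271440250213
[-3.96716618e+01 -3.38122820e+00 -2.18026566e-02]
exp grip top (np.float64(323.8196546749667), np.float64(341.2785129522015)) head (np.float64(306.2326343882658), np.float64(342.6537859910127)) lip (np.float64(322.3490454704299), np.float64(323.2620471428471))
```

View pics/w3.png

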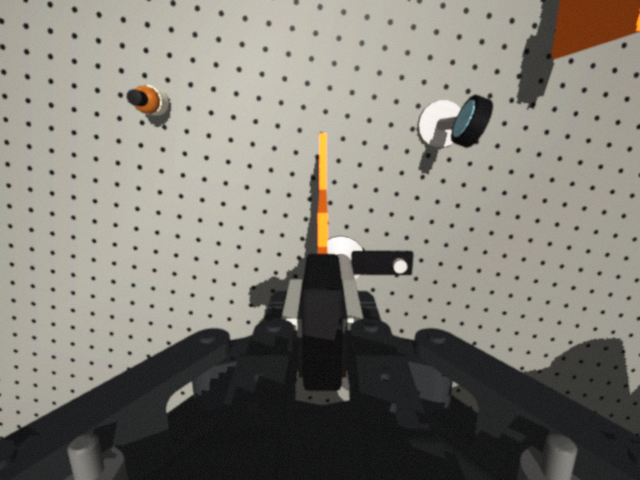

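The sheet is edge-on at column 322, with no tilt or offset in the tool; the screw is hidden behind the fingers. I go on to the overhang position and then feel downward.

Request:
drive_tool(targets=[[1, -8, -2, 0, 0], [1, -18, -3.4, 0, 0], [1, -28, -3.4, 0, 0], [1, -36, -3.4, 0, 0], [1, -40, -3.4, 0, 0], [1, -40, -3.4, 0, 0], [1, -40, -3.4, 3, 0], [1, -40, -3.4, 5, 0], [1, -40, -3.4, 7, 0], [1, -40, -3.4, 8, 0], [1, -40, -3.4, 8, 0]])

```text
clock: 7.5
position: [520.1, 156.7, 277.1]
ee_rot: [0.77, -0.638, -0.0, 0.0]
contact_force: [0.3, 0.1, -2.0]
gripper_width: 13.1
grasp_force: 58.5
```

```bash
python3 - <<'E'
from h import *
s=arm.read_state();M=R.from_quat(s['ee_rot']).as_matrix();print(s['clock'],s['position'],s['contact_force'],s['wrist_torque'],np.degrees(np.arctan2(M[1,0],M[0,0])))
im=arm.get_image('scene')
cv2.imwrite('pics/s3.png',cv2.resize(im[140:290,330:480],None,fx=4,fy=4,interpolation=2))
E
```

```text
7.5 [520.13678642 156.74446227 277.08163689] [ 0.31113241  0.06611118 -1.96144318] [-0.02779515 -0.01407606  0.05054583] -79.35192464540368
```

View pics/s3.png

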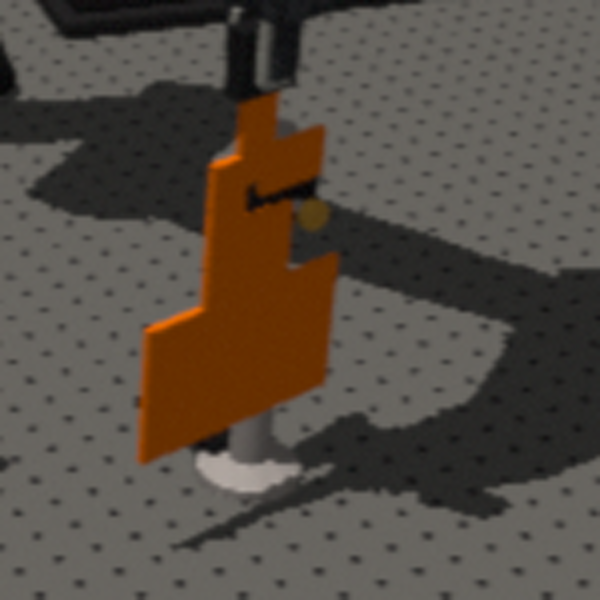

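The lip is above and just over the brass head, which is at (313,214) in the crop; about 13 mm are left to go down.

Request:
drive_tool(targets=[[1, 0, 0, 2, 0], [1, 0, 0, 4, 0], [1, 0, 0, 6, 0], [1, 0, 0, 7, 0], [1, 0, 0, 7, 0]])

```text
clock: 8.05
position: [520.1, 156.9, 270.0]
ee_rot: [0.77, -0.638, -0.0, 0.0]
contact_force: [-0.4, 0.4, -2.3]
gripper_width: 13.3
grasp_force: 58.5
```

Request:
drive_tool(targets=[[1, 0, 0, 0.7, 0], [1, 0, 0, 1.5, 0], [1, 0, 0, 1.5, 0]])

```text
clock: 8.35
position: [520.1, 157.0, 268.7]
ee_rot: [0.77, -0.638, -0.0, 0.0]
contact_force: [-0.0, 0.3, -1.6]
gripper_width: 13.1
grasp_force: 58.5
```

Request:
drive_tool(targets=[[1, 0, 0, 0.7, 0], [1, 0, 0, 1.5, 0], [1, 0, 0, 1.5, 0]])

```text
clock: 8.65
position: [520.1, 156.9, 267.2]
ee_rot: [0.77, -0.638, -0.0, 0.0]
contact_force: [-0.1, 0.1, -1.4]
gripper_width: 13.0
grasp_force: 58.5
```

Request:
drive_tool(targets=[[1, 0, 0, 0.7, 0], [1, 0, 0, 1.2, 0], [1, 0, 0, 1.2, 0]])

```text
clock: 8.95
position: [520.1, 156.9, 266.0]
ee_rot: [0.77, -0.638, -0.0, 0.0]
contact_force: [-0.1, 0.5, -1.2]
gripper_width: 13.5
grasp_force: 58.5
```

Request:
drive_tool(targets=[[1, 0, 0, 0.7, 0], [1, 0, 0, 1, 0], [1, 0, 0, 1, 0]])

```text
clock: 9.25
position: [520.2, 157.0, 265.0]
ee_rot: [0.77, -0.638, -0.0, 0.0]
contact_force: [0.5, 0.4, -2.0]
gripper_width: 13.4
grasp_force: 58.5
```

Request:
drive_tool(targets=[[1, 0, 0, 0.7, 0], [1, 0, 0, 1, 0], [1, 0, 0, 1, 0]])

```text
clock: 9.55
position: [520.2, 156.9, 264.0]
ee_rot: [0.77, -0.638, -0.0, 0.0]
contact_force: [0.9, 0.2, -2.2]
gripper_width: 13.3
grasp_force: 58.5
```

Request:
drive_tool(targets=[[1, 0, 0, 0.7, 0], [1, 0, 0, 1, 0], [1, 0, 0, 1, 0]])

```text
clock: 9.85
position: [520.2, 157.0, 263.0]
ee_rot: [0.77, -0.638, -0.0, 0.0]
contact_force: [0.5, 0.2, -1.7]
gripper_width: 13.1
grasp_force: 58.5
```

Request:
drive_tool(targets=[[1, 0, 0, 0.7, 0], [1, 0, 0, 1, 0], [1, 0, 0, 1, 0]])

```text
clock: 10.15
position: [520.2, 156.9, 262.0]
ee_rot: [0.77, -0.638, -0.0, 0.0]
contact_force: [1.1, 0.4, -1.5]
gripper_width: 13.2
grasp_force: 58.5
```

Request:
drive_tool(targets=[[1, 0, 0, 0.7, 0], [1, 0, 0, 1, 0], [1, 0, 0, 1, 0]])

```text
clock: 10.45
position: [520.3, 156.9, 261.5]
ee_rot: [0.77, -0.638, 0.0, -0.0]
contact_force: [-0.0, -1.0, -1.0]
gripper_width: 13.2
grasp_force: 58.7
```

```bash
python3 - <<'E'
from h import *
im=arm.get_image('scene')
cv2.imwrite('pics/s4.png',cv2.resize(im[165:240,370:445],None,fx=8,fy=8,interpolation=2))
E
```

```text
(no output)
```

View pics/s4.png

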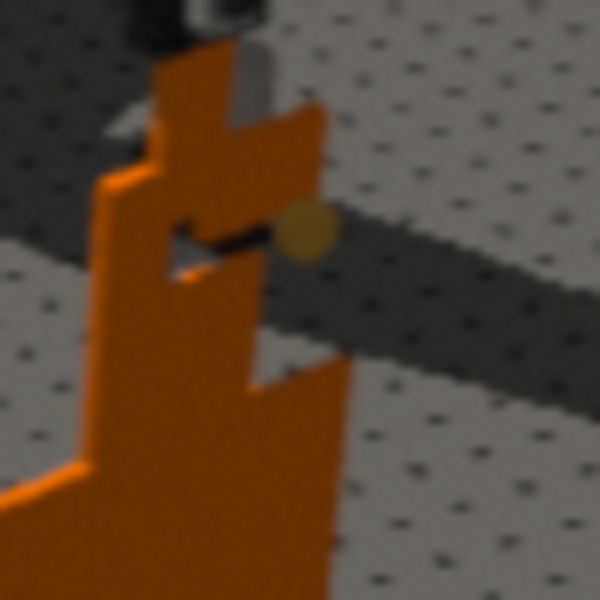

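The brass head, at (305,230), is in front of the sheet and level with the slot's mouth, so the lip is behind it. Measured z lags by 0.5 mm, which suggests first contact; I confirm with one more small step.

Request:
drive_tool(targets=[[1, 0, 0, 0.5, 0], [1, 0, 0, 0.8, 0], [1, 0, 0, 0.8, 0]])

```text
clock: 10.8
position: [520.4, 156.9, 261.2]
ee_rot: [0.77, -0.638, 0.0, -0.0]
contact_force: [-0.8, -1.0, 4.1]
gripper_width: 13.5
grasp_force: 59.3
```

Contact (about +6 N). I raise 2.8 mm to centre the slot, then slide.

Request:
drive_tool(targets=[[1, 0, 0, -1.5, 0], [1, 0, 0, -2.8, 0], [1, 0, 0, -2.8, 0], [1, -2, 0, -2.8, 0], [1, -4, 0, -2.8, 0], [1, -6, 0, -2.8, 0], [1, -8, 0, -2.8, 0], [1, -10, 0, -2.8, 0], [1, -10, 0, -2.8, 0]])

```text
clock: 11.7
position: [518.3, 167.1, 263.1]
ee_rot: [0.77, -0.638, -0.0, -0.0]
contact_force: [-0.2, 0.4, -2.3]
gripper_width: 13.1
grasp_force: 58.5
```

Request:
drive_tool(targets=[[1, -2, 0, 0, 0], [1, -4, 0, 0, 0], [1, -6, 0, 0, 0], [1, -8, 0, 0, 0], [1, -10, 0, 0, 0], [1, -10, 0, 0, 0]])

```text
clock: 12.3
position: [516.4, 176.9, 263.1]
ee_rot: [0.77, -0.638, -0.0, -0.0]
contact_force: [0.8, -0.3, -2.0]
gripper_width: 13.1
grasp_force: 58.5
```

Request:
drive_tool(targets=[[1, -2, 0, 0, 0], [1, -4, 0, 0, 0], [1, -6, 0, 0, 0], [1, -8, 0, 0, 0], [1, -10, 0, 0, 0], [1, -12, 0, 0, 0], [1, -14, 0, 0, 0], [1, -14, 0, 0, 0]])

```text
clock: 13.1
position: [513.9, 190.6, 263.1]
ee_rot: [0.77, -0.638, 0.0, -0.0]
contact_force: [0.6, 0.6, -2.0]
gripper_width: 13.3
grasp_force: 58.5
```

Request:
drive_tool(targets=[[1, -1, 0, 0, 0], [1, -2, 0, 0, 0], [1, -3, 0, 0, 0], [1, -3, 0, 0, 0]])

```text
clock: 13.5
position: [513.3, 193.4, 263.1]
ee_rot: [0.77, -0.638, -0.0, -0.0]
contact_force: [-0.3, 0.8, -1.4]
gripper_width: 13.7
grasp_force: 58.5
```

Request:
drive_tool(targets=[[1, -1, 0, 0, 0], [1, -2, 0, 0, 0], [1, -2, 0, 0, 0]])

```text
clock: 13.8
position: [513.0, 195.4, 263.1]
ee_rot: [0.77, -0.638, -0.0, -0.0]
contact_force: [0.1, -0.9, -2.1]
gripper_width: 13.4
grasp_force: 58.5
```

Request:
drive_tool(targets=[[1, -0.7, 0, 0, 0], [1, -1, 0, 0, 0], [1, -1, 0, 0, 0]])

```text
clock: 14.1
position: [512.8, 196.3, 263.1]
ee_rot: [0.77, -0.638, -0.0, 0.0]
contact_force: [0.8, 0.7, -2.1]
gripper_width: 13.6
grasp_force: 58.5
```

Request:
drive_tool(targets=[[1, -0.7, 0, 0, 0], [1, -1, 0, 0, 0], [1, -1, 0, 0, 0]])

```text
clock: 14.4
position: [512.6, 197.3, 263.1]
ee_rot: [0.77, -0.638, 0.0, 0.0]
contact_force: [0.6, 0.3, -1.2]
gripper_width: 13.0
grasp_force: 58.5
```

Request:
drive_tool(targets=[[1, -0.7, 0, 0, 0], [1, -1, 0, 0, 0], [1, -1, 0, 0, 0]])

```text
clock: 14.7
position: [512.4, 198.3, 263.1]
ee_rot: [0.77, -0.638, -0.0, -0.0]
contact_force: [-0.5, -0.3, -1.3]
gripper_width: 13.3
grasp_force: 58.5
```

Request:
drive_tool(targets=[[1, -0.5, 0, 0, 0], [1, -0.8, 0, 0, 0], [1, -0.8, 0, 0, 0]])

```text
clock: 15.0
position: [512.3, 198.8, 263.1]
ee_rot: [0.77, -0.638, 0.0, 0.0]
contact_force: [0.4, -1.1, -2.1]
gripper_width: 13.6
grasp_force: 58.5
```

Request:
drive_tool(targets=[[1, -0.5, 0, 0, 0], [1, -0.8, 0, 0, 0], [1, -0.8, 0, 0, 0]])

```text
clock: 15.3
position: [512.2, 199.2, 263.1]
ee_rot: [0.77, -0.638, 0.0, 0.001]
contact_force: [2.4, -3.0, -2.4]
gripper_width: 13.1
grasp_force: 58.5
```

The closed end has met the screw. I back off 2.2 mm to centre the notch and let down.

Request:
drive_tool(targets=[[1, 1.2, 0, 0, 0], [1, 2.3, 0, 0, 0], [1, 2.3, 0, 0, 0], [1, 2.3, 0, 1.5, 0], [1, 2.3, 0, 3, 0], [1, 2.3, 0, 3, 0]])

```text
clock: 15.9
position: [512.3, 197.7, 259.7]
ee_rot: [0.77, -0.638, -0.0, 0.0]
contact_force: [0.3, 0.6, -1.6]
gripper_width: 13.1
grasp_force: 58.5
```

Request:
drive_tool(targets=[[1, 0, 0, 1.5, 0], [1, 0, 0, 3, 0], [1, 0, 0, 4.5, 0], [1, 0, 0, 6, 0], [1, 0, 0, 6, 0]])

```text
clock: 16.4
position: [512.4, 197.5, 253.8]
ee_rot: [0.77, -0.638, -0.0, 0.0]
contact_force: [0.2, 0.3, -1.7]
gripper_width: 13.0
grasp_force: 58.5
```

Request:
drive_tool(targets=[[1, 0, 0, 0.7, 0], [1, 0, 0, 1.2, 0], [1, 0, 0, 1.2, 0]])

```text
clock: 16.7
position: [512.5, 197.5, 252.9]
ee_rot: [0.77, -0.638, -0.0, 0.0]
contact_force: [-0.6, -0.8, -1.8]
gripper_width: 13.0
grasp_force: 58.5
```

Request:
drive_tool(targets=[[1, 0, 0, 0.5, 0], [1, 0, 0, 1, 0], [1, 0, 0, 1, 0]])

```text
clock: 17.0
position: [512.5, 197.5, 251.8]
ee_rot: [0.77, -0.638, -0.0, 0.0]
contact_force: [-0.0, -0.0, -1.6]
gripper_width: 13.2
grasp_force: 58.5
```

Request:
drive_tool(targets=[[1, 0, 0, 0.4, 0], [1, 0, 0, 0.6, 0], [1, 0, 0, 0.6, 0]])

```text
clock: 17.3
position: [512.6, 197.6, 251.6]
ee_rot: [0.77, -0.638, 0.0, -0.0]
contact_force: [0.4, 0.7, -0.7]
gripper_width: 12.9
grasp_force: 58.6
```

Request:
drive_tool(targets=[[1, 0, 0, 0.3, 0], [1, 0, 0, 0.4, 0], [1, 0, 0, 0.4, 0]])

```text
clock: 17.6
position: [512.6, 197.6, 251.4]
ee_rot: [0.77, -0.638, 0.0, -0.0]
contact_force: [-1.3, -1.0, 1.6]
gripper_width: 13.5
grasp_force: 59.0
```

```bash
python3 - <<'E'
from h import *
im=arm.get_image('scene')
cv2.imwrite('pics/s5.png',cv2.resize(im[165:265,350:450],None,fx=6,fy=6,interpolation=2))
E
```

```text
(no output)
```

View pics/s5.png

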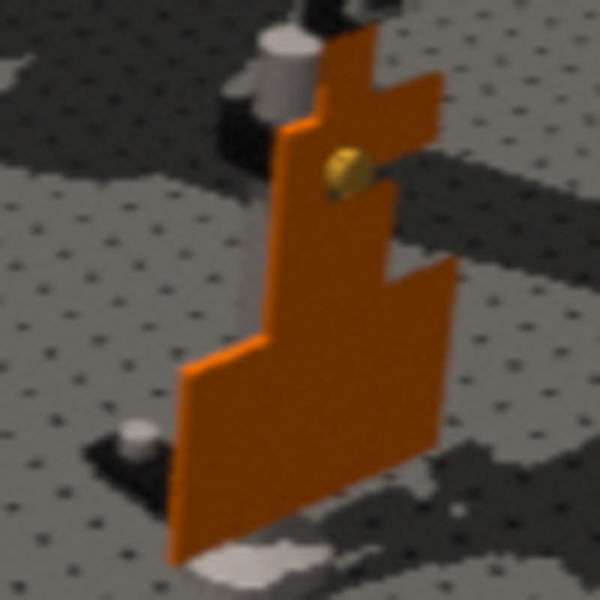

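The head at (348,172) covers the notch at the slot's closed end. The roof now bears on the screw with about 3 N, so I release.

Request:
drive_tool(targets=[[0.5, 0, 0, 0, 0], [0.3, 0, 0, 0, 0], [0.1, 0, 0, 0, 0], [0, 0, 0, 0, 0], [0, 0, 0, 0, 0], [0, 0, 0, 0, 0], [0, 0, 0, 0, 0]])

```text
clock: 18.35
position: [512.6, 197.6, 250.9]
ee_rot: [0.77, -0.638, 0.0, -0.0]
contact_force: [0.2, 0.7, -0.2]
gripper_width: 42.9
grasp_force: 0.0
```

Request:
drive_tool(targets=[[0, 0, 0, -10, 0], [0, 0, 0, -25, 0], [0, 0, 0, -40, 0], [0, 0, 0, -60, 0], [0, 0, 0, -80, 0], [0, 0, 0, -100, 0], [0, 0, 0, -100, 0], [0, 0, 0, -100, 0], [0, 0, 0, -100, 0], [0, 0, 0, -100, 0], [0, 0, 0, -100, 0], [0, 0, 0, -100, 0]])

```text
clock: 19.55
position: [512.5, 197.5, 350.4]
ee_rot: [0.77, -0.638, -0.0, 0.0]
contact_force: [-0.5, -0.0, -1.7]
gripper_width: 42.6
grasp_force: 0.0
```

```bash
python3 - <<'E'
from h import *
a=arm.get_image('scene')
for _ in range(20): b=arm.get_image('scene')
d=cv2.absdiff(a,b)[165:265,350:450];print(arm.read_state()['clock'],d.max(),d.mean())
cv2.imwrite('pics/s6.png',cv2.resize(b[165:265,350:450],None,fx=6,fy=6,interpolation=2))
c5=cv2.resize(cv2.imread('pics/s5.png'),(100,100),interpolation=3);m=lambda i:(lambda h:(h[...,0]<12)&(h[...,1]>150)&(h[...,2]>60))(cv2.cvtColor(i,40))
for i in(c5,b[165:265,350:450]):
    q=np.argwhere(m(i));print(q.mean(0),cv2.boundingRect(q[:,::-1].astype('int32')))
E
```

```text
20.6 29 0.9818333333333333
[42.19354839 50.22580645] (28, 4, 46, 89)
[50.06122449 47.67346939] (27, 11, 49, 82)
```

```bash
python3 - <<'E'
from h import *
b=arm.get_image('scene')[160:270,345:455]
c=cv2.copyMakeBorder(cv2.resize(cv2.imread('pics/s5.png'),(100,100),interpolation=3),5,5,5,5,cv2.BORDER_CONSTANT)
def om(i): i=i.astype(int); return (i[...,2]-i[...,0]>45)&(i[...,2]>1.8*i[...,1])
for i in(c,b):
    m=om(i)
    for B in blobs(m,(0,0,110,110),200): print(B[0],B[1],B[2])
    print([(r,np.flatnonzero(m[r])[[0,-1]].tolist()) for r in(30,45,55,70,80,90) if m[r].any()])
# motion over 1 s
f=lambda:cv2.cvtColor(arm.get_image('scene'),6)[160:270,345:455].astype('float32')
a=f(); print([np.round(cv2.phaseCorrelate(a,[f() for _ in range(4)][-1])[0],2) for _ in range(4)],arm.read_state()['clock'])
E
```

```text
[57.67319071 59.32954028] 2197 ((57.886436462402344, 54.446372985839844), (43.32914352416992, 92.17868041992188), 6.842772960662842)
[(30, [50, 72]), (45, [50, 68]), (55, [49, 79]), (70, [35, 77]), (80, [33, 74]), (90, [33, 52])]
[57.22357724 59.64408311] 2214 ((58.500003814697266, 55.0), (42.4615478515625, 93.55443572998047), 10.007980346679688)
[(30, [50, 73]), (45, [50, 68]), (55, [49, 79]), (70, [35, 77]), (80, [33, 75]), (90, [32, 53])]
[array([0.01, 0.03]), array([ 0.02, -0.01]), array([0.02, 0.01]), array([ 0.01, -0.  ])] 21.5
```

The shield hasn't moved since it was released, and it's hanging as it was when held. I'm handing in.

```bash
python3 -c "
from bench import arm
print(arm.job_done())"
```

```text
the job is handed in; nothing more can be done
None
```

The orange shield hangs upright and still on the screw, and the job is handed in at about 21.5 s; no verdict came back, and I viewed 11 pictures, one over the limit of 10.

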